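# Call a finished order: blue, green, bell

## Task

A cafe order is ready to be called. On the white order panel press the blue button fully down with the closed fingertips so that it stays down, then the green button in the same way, and last tap the plunger on top of the silver counter bell and let it come back up. Press each of them lightly, leave the yellow button up, and do not lift, shift or knock over the bell or anything else.

Things in the scene. Friction and masses are not known exactly. Their poses are not given: they have to be found in the camera images.
- order_panel: white order panel, a low fixed box 90 mm (its x) by 200 mm (its y) by 24 mm high, with three round push buttons in a row along its y axis at y = -60, 0 and +60 mm, x = 0; which colour is where varies. Origin: centre of its underside, on the worktop; z up. Its yaw is within 0.3 rad of the world axes
- blue_top (a point): centre of the flat top of the blue button's cap, 28 mm across in a black collar of 40 mm. 42 mm above the worktop at the start, 34 mm once latched; z up. The cap yields on a spring of 2 N per mm, up to 7 mm: it sinks 1.3 mm before the button slides, and alone at the stop. Pressing the cap about 11 mm down is right
- green_top (a point): centre of the flat top of the green button's cap, 28 mm across in a black collar of 40 mm. 42 mm above the worktop at the start, 34 mm once latched; z up. The cap yields on a spring of 2 N per mm, up to 7 mm: it sinks 1.3 mm before the button slides, and alone at the stop. Pressing the cap about 11 mm down is right
- yellow_top (a point): centre of the flat top of the yellow button's cap, 28 mm across in a black collar of 40 mm. 42 mm above the worktop at the start, 34 mm once latched; z up. The cap yields on a spring of 2 N per mm, up to 7 mm: it sinks 1.3 mm before the button slides, and alone at the stop. Pressing the cap about 11 mm down is right
- blue_button (a joint): how far the blue button is latched down, in m: 0 = up as at the start, 0.008 = fully down, at a firm stop; down counts beyond 0.0065. It slides straight down against about 2.5 N of friction and stays where it is left. To be pressed first.
- green_button (a joint): how far the green button is latched down, in m: 0 = up as at the start, 0.008 = fully down, at a firm stop; down counts beyond 0.0065. It slides straight down against about 2.5 N of friction and stays where it is left. To be pressed second.
- yellow_button (a joint): how far the yellow button is latched down, in m: 0 = up as at the start, 0.008 = fully down, at a firm stop; down counts beyond 0.0065. It slides straight down against about 2.5 N of friction and stays where it is left. Not to be pressed.
- bell: silver counter bell with a dark foot, 84 mm across, 61 mm high to the top of its plunger, loose on the worktop, about 0.22 kg. Origin: centre of its underside; z up
- bell_top (a point): centre of the top of the bell's plunger (a knob 15 mm across, 61 mm above the worktop; the dome's top is 46 mm above it)
- bell_button (a joint): travel of the bell's plunger in m: 0 = up, 0.004 = fully down; a spring (about 2 N per mm, plus 1 N of friction, so 5 N gives 2 mm and 9 N the full 4 mm) brings it back up to within 0.6 mm. It counts as tapped beyond 0.002
- mug: white coffee mug with handle, 63x93x50 mm; loose bystander. Origin: on its underside near the middle; z up
- terminal: black card terminal with keys, 165x76x60 mm; loose bystander. Origin: on its underside near the middle; z up
- pourer: glass sugar pourer with steel spout, 68 mm across, 150 mm tall; loose bystander. Origin: on its underside near the middle; z up
- pitcher: steel milk jug with handle, 75x106x100 mm; loose bystander. Origin: on its underside near the middle; z up
- pen: green pen lying flat, 12x145x9 mm; loose bystander. Origin: on its underside near the middle; z up
- cards: small black tray with a stack of cards, 64x96x30 mm; loose bystander. Origin: on its underside near the middle; z up
There are look-alikes about, which are no part of the job. What is shaped like the bell but orange is not meant.

How it is judged:
On the way, in this order (a step that is already met when the one before it is completed fails the run):
1. the blue button is pressed fully down while green is still up (value of joint blue_button above 0.0065 m and value of joint green_button below 0.002 m), for 0.1 s.
2. then the green button is pressed fully down (value of joint each of blue_button, green_button above 0.0065 m), for 0.1 s.
3. then the bell's plunger is tapped with the fingers (all of step 2 and value of joint bell_button above 0.002 m and contact force between the fingers and bell_button above 0.2 N), for 0.02 s.
At the end, for the whole second after the job is handed in: blue and green buttons down (beyond 6.5 of 8 mm), yellow up (under 2 mm), the bell's plunger back up (under 1 mm), the bell upright and at rest, the bell and all bystanders within 20 mm of where they stood (all of step 2 and value of joint yellow_button below 0.002 m and value of joint bell_button below 0.001 m and angle between bell's own z axis and vertical below 0.1 rad and linear speed of bell below 0.02 m/s and distance of each of mug, terminal, pourer, pitcher, pen, cards, bell from where it was at the start of the episode below 0.02 m); the robot touches nothing.
It fails at once if the yellow button is pressed by 2 mm or more (value of joint yellow_button above 0.002 m).
It fails at once if green is pressed before blue is down, or the bell is tapped before both buttons are down ((value of joint green_button above 0.002 m and value of joint blue_button below 0.0065 m) or (value of joint bell_button above 0.002 m and value of joint any of blue_button, green_button below 0.0065 m)).
It fails at once if something is pressed harder than 25 N (contact force between any of the fingers, the arm and order_panel above 25 N or contact force between any of the fingers, the arm and blue_button above 25 N or contact force between any of the fingers, the arm and green_button above 25 N or contact force between any of the fingers, the arm and bell above 25 N).
It fails at once if the bell is lifted by 10 mm, tipped or shifted by 20 mm (height (world z) of bell above 0.01 m or angle between bell's own z axis and vertical above 0.2 rad or distance of bell from where it was at the start of the episode above 0.02 m).
It fails at once if a bystander is shifted by 20 mm or tipped over (distance of any of mug, terminal, pourer, pitcher, pen, cards from where it was at the start of the episode above 0.02 m or angle between any of mug, terminal, pourer, pitcher, cards's own z axis and vertical above 0.35 rad).
It also fails if it takes over 48 s, if anything falls off the work surface, if the arm or the gripper's body presses on something with over 40 N, if the wrist force passes 120 N, or if a joint passes its speed limit or range.

## Robot

A 6-joint arm with a two-finger parallel gripper is mounted at the origin on a cart in front of the work surface, level with it; the furniture and walls round the work are solid. World frame = base frame: x ahead of the robot, y to its left, z up, the work surface at z = 0. Lengths are in m, angles in rad, forces in N, time in s.
With the tool pointing down it reaches from about 0.25 to 0.8 m from the base axis. Payload 8.5 kg.
Tool frame: the origin (TCP) lies at the very end of the fingers, on their centre line; the grasp point (between the pads) lies env.grip_point_offset behind it (env.grip_point_offset is the distance from the TCP to the grasp point, in m); z points along the fingers, y is the line along which they close (so a half turn about z gives the same grasp; the last joint's range is limited). The gripper opens to 85 mm and grips with 20 to 120 N. Pads are 22 mm wide; open, the fingers measure 114 mm over their backs; the gripper's body (76 mm by 85 mm) begins 54 mm behind the grasp point. The pads swing forward as they close: fully open they stand 13 mm farther back than shut.
Start: joints at [1.176, 0.238, -0.013, 1.319, 0, 1.571], TCP at [0.202, 0.485, 0.231] pointing down, gripper open.
Joint ranges: [-2.66, 2.66], [-1.03, 1.9], [-1.14, 1.46], [-1.82, 2.27], [-1.45, 1.34], [-3.14, 3.14]. Speed limits (rad/s): [2.22, 2.22, 2.79, 3.14, 3.14, 3.14].

## Interface

Orientations are given as a rotation vector (axis times angle).
In Python, from station import env gives the robot as it stands.
- The arm moves only by the shell command python3 -m handwheel 'ROWS' [OPENING] [FORCE]. ROWS is JSON, a list of rows, each a list of 6 numbers: the shift along the world's x, y, z in mm, then the turn, a rotation vector about the world's x, y, z in rad. In form: [[tx, ty, tz, ax, ay, az], ...]. A call has 1 to 20 rows; each row shifts and turns the commanded pose from where the row before left it; what a row does not reach is not made up. A row lasts 1/8 s, in which the tool goes at most 62.5 mm and 10.7 degrees, less where a joint would pass 70% of its speed; a pose out of reach is approached as far as the arm can. A call is refused whole if a number of a shift passes 62.5 or a number of a turn 0.188, either way. A call with a gripper value outside its range is refused whole. OPENING is the opening in per cent of the stroke, from 0 (shut) to 100 (fully open), set as the call begins (- or left out, the last holds). The fingers move at their own pace and stop on an object; FORCE is the grip in N (left out, the last holds). Time passes only in rows, so rows that do not move let the fingers close. It gives the time, the measured TCP pose, the force, the opening and the grip force at its end, in the units of the state.
- env.sense(): the state, without advancing time (a new reading comes with each control period).
- env.snapshot(name): name is "scene" or "top"; returns a dict with "color" (420x560x3 uint8, blue, green, red), "K" (3x3 intrinsics, pixels), "D" ([k1, k2, p1, p2, k3] as OpenCV has them; the pictures are not rectified), "R" (3x3) and "t" (3): a world point X has camera coordinates R X + t. Camera axes: x right, y down, z forward; pixel columns grow to the right and rows downward; lengths in m; the calibration is good to about 2 mm. A picture is of the moment at which its call begins. There is no depth.
- env.hand_in(): hands the job in; it is judged then, once.
The state is a dict: "clock": time; "joint_positions": joint angles; "joint_velocities": joint speeds; "effort": joint torques, N m; "tool_pos": TCP position; "tcp_rot": TCP orientation; "wrist_force": force on the tool from outside, world axes, zero at the start; "wrist_torque": the same for the moment, N m; "grip_width": finger opening in m; "grasp_force": force on a finger pad.
Only numpy, scipy, OpenCV 4.12 (cv2) and the standard library are available. Lean on these libraries where they do the work, as an engineer would, in place of code of your own. Each camera call takes 0.05 s, during which the arm holds its last target. There are 200 camera calls.

## Working session

There is one attempt and no reset: what is moved stays moved. The work goes in short steps, Python scripts to look and compute and a shell command to move; the robot and the scene stay as the last step left them, time stands still between calls to the robot, and variables do not carry over. Pictures are saved under pics/ and viewed, at most 10 in all, crops included, and the job is handed in when it is done.

```bash
ls; mkdir -p pics
cat > h.py <<'E'
import numpy as np, cv2
from station import env
def ray(s,u,v,z):
    p=cv2.undistortPoints(np.array([[[u,v]]],float),s["K"],np.array(s["D"],float))[0,0]
    R=np.array(s["R"]);t=np.array(s["t"]).ravel()
    o=-R.T@t; d=R.T@np.array([p[0],p[1],1]); return o+d*(z-o[2])/d[2]
E
python3 - <<'E'
from h import *
for n in("scene","top"):
    s=env.snapshot(n); cv2.imwrite(f"pics/{n}0.png",s["color"])
s=env.sense(); print(s)
E
```

```text
pics
{'clock': 0.1, 'joint_positions': array([ 1.17597398e+00,  2.38721368e-01, -1.41781382e-02,  1.31921079e+00,
       -4.79181173e-06,  1.57082023e+00]), 'joint_velocities': array([ 1.05222585e-03, -1.30362719e-03,  3.09802216e-03, -2.42160754e-04,
       -4.09515965e-04,  3.05337551e-05]), 'effort': array([ 1.04778395e-03, -5.39717710e+01,  3.47000062e+01,  1.33445390e-02,
        1.15510306e-04,  1.20528176e-05]), 'tool_pos': array([0.20179216, 0.48425477, 0.23073843]), 'tcp_rot': array([-6.16152166e-01, -3.08031934e+00,  2.02520507e-03]), 'wrist_force': array([-0.54243904, -0.11820307,  0.62658494]), 'wrist_torque': array([-0.03657148,  0.00039057, -0.0064807 ]), 'grasp_force': 0.0, 'grip_width': 0.08551307500663408}
```

View pics/scene0.png

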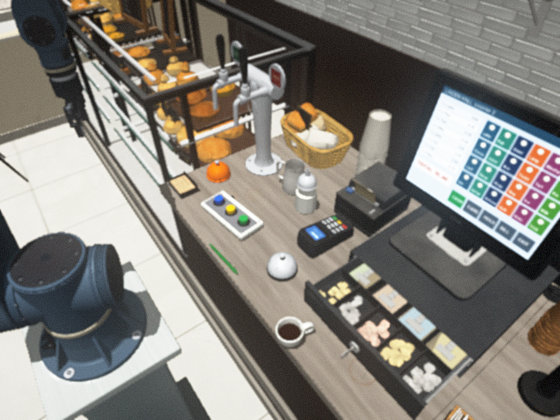

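View pics/top0.png

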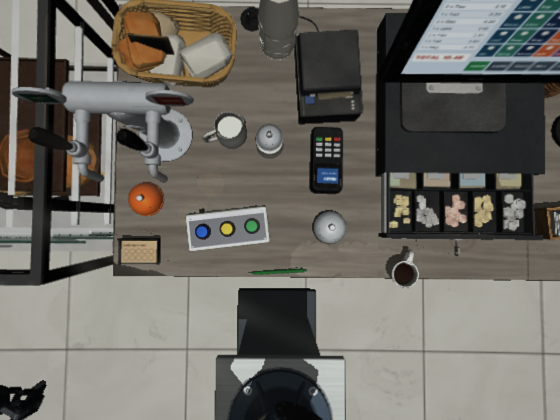

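Scene: panel with the blue (218,200), yellow (231,210) and green (243,220) caps; silver bell (281,266). In the top view these are at (203,231), (227,228), (252,226) and (330,226).

Could be mistaken for the bell: the orange bell at top (147,198), and the pourer's steel top at (270,138). By the description, the bell is the silver one at (330,226).

```bash
cat > meas.py <<'E'
from h import *
def blob(hsv,lo,hi,near,r=14):
    m=cv2.inRange(hsv,lo,hi); k=np.zeros_like(m); cv2.circle(k,near,r,255,-1); m&=k
    n,l,st,c=cv2.connectedComponentsWithStats(m); i=1+np.argmax(st[1:,4]); return c[i],st[i,4]
col=dict(blue=((100,120,60),(130,255,255)),yellow=((20,120,80),(35,255,255)),green=((45,80,50),(85,255,255)))
px=dict(top=dict(blue=(203,231),yellow=(227,228),green=(252,226)),scene=dict(blue=(218,200),yellow=(231,210),green=(243,220)))
E
python3 - <<'E'
from meas import *
for n in px:
    s=env.snapshot(n); hsv=cv2.cvtColor(s["color"],cv2.COLOR_BGR2HSV)
    for b in px[n]:
        c,a=blob(hsv,*col[b],px[n][b],12 if n=="top" else 8); print(n,b,c.round(1),a,ray(s,*c,.041).round(4))
    if n=="top":
        c=s["color"][195:260,295:365]; A=cv2.resize(c,None,fx=5,fy=5,interpolation=3)
        print(ray(s,330,226,.055)); print("cam",-np.array(s["R"]).T@np.array(s["t"]).ravel())
    else:
        B=cv2.resize(s["color"][235:300,245:315],None,fx=5,fy=5,interpolation=3); print(ray(s,281,256,.061))
cv2.imwrite("pics/bell.png",np.hstack([A,B]))
E
```

```text
top blue [201.5 231.4] 115 [0.4607 0.1919 0.041 ]
top yellow [226.4 228.5] 115 [0.4682 0.1324 0.041 ]
top green [251.3 225.6] 116 [0.4756 0.0728 0.041 ]
[ 0.47649111 -0.11454074  0.055     ]
cam [0.49434863 0.022548   1.02435602]
scene blue [218.3 199.1] 56 [0.4566 0.1857 0.041 ]
scene yellow [230.3 209.1] 77 [0.4633 0.1258 0.041 ]
scene green [242.9 219.3] 75 [0.4705 0.067  0.041 ]
[ 0.46864462 -0.12137272  0.061     ]
```

View pics/bell.png

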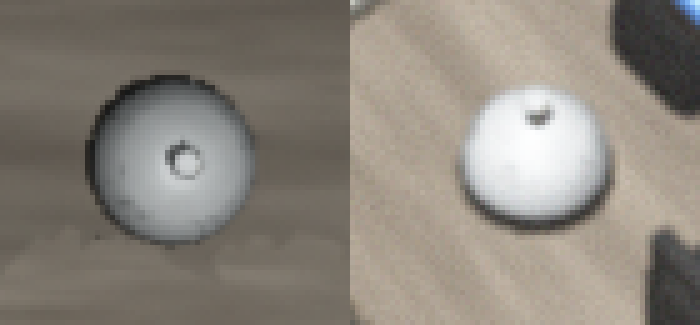

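The crop shows a plain silver dome with a small knob, at top px ≈ (332,227). That is the bell, with its plunger top at about (0.474,-0.119). I'll shut the gripper and move above blue.

```bash
python3 -m handwheel '[[32,-37,0,0,0,0],[32,-37,0,0,0,0],[32,-37,0,0,0,0],[32,-37,0,0,0,0],[32,-37,0,0,0,0],[32,-37,0,0,0,0],[32,-37,0,0,0,0],[32,-37,0,0,0,0],[0,0,-40,0,0,0],[0,0,-40,0,0,0],[0,0,-40,0,0,0],[0,0,0,0,0,0],[0,0,0,0,0,0]]' 0 40
python3 - <<'E'
from h import *
for n in("scene","top"):
    s=env.snapshot(n); c=s["color"]
    c=c[150:270,170:310] if n=="scene" else c[150:270,160:300]
    cv2.imwrite(f"pics/{n}1.png",cv2.resize(c,None,fx=4,fy=4))
print(env.sense()["tool_pos"],env.sense()["wrist_force"])
E
```

```text
clock: 1.82
tool_pos: [0.4585, 0.1889, 0.1125]
tcp_rot: [0.616, 3.08, 0.001]
wrist_force: [0.8, -0.9, -0.0]
grip_width: 0.0001
grasp_force: 0.0
[0.45900345 0.18906134 0.1129946 ] [0.09757701 0.43278932 0.8577122 ]
```

View pics/scene1.png

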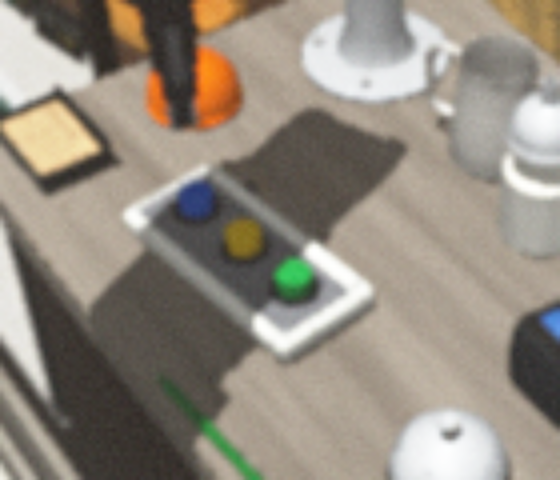

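The scene crop shows the closed fingertips at about (182,122), above blue at (197,200), with nothing in the way. I'll lower to just above the cap and check.

```bash
python3 -m handwheel '[[1,1,-30,0,0,0],[0,0,-30,0,0,0],[0,0,0,0,0,0],[0,0,0,0,0,0],[0,0,0,0,0,0]]'
python3 - <<'E'
from h import *
o=[]
s=env.snapshot("scene"); cv2.imwrite("pics/s2.png",cv2.resize(s["color"][165:245,180:270],None,fx=6,fy=6,interpolation=3))
p=env.sense()["tool_pos"]
print(cv2.projectPoints(np.array([p,[.4607,.1919,.042],[.4566,.1857,.042]]),cv2.Rodrigues(np.array(s["R"]))[0],np.array(s["t"],float),s["K"],np.array(s["D"],float))[0])
E
```

```text
clock: 2.55
tool_pos: [0.4599, 0.19, 0.0528]
tcp_rot: [0.616, 3.079, 0.002]
wrist_force: [0.8, -0.1, -0.3]
grip_width: -0.0003
grasp_force: 0.0
[[[218.11666316 195.16873011]]

 [[218.44653724 197.24213871]]

 [[218.29947349 198.86706752]]]
```

View pics/s2.png

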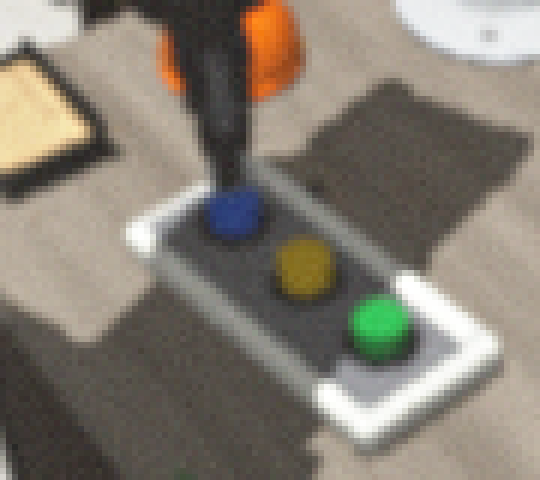

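The fingertip at (230,190) is centred over the blue cap at (233,212). Pressing.

```bash
python3 -m handwheel '[[0,0,-8,0,0,0],[0,0,-3,0,0,0],[0,0,-3,0,0,0],[0,0,-2,0,0,0],[0,0,-2,0,0,0],[0,0,-2,0,0,0],[0,0,-2,0,0,0],[0,0,0,0,0,0],[0,0,0,0,0,0],[0,0,0,0,0,0]]'
```

```text
clock: 3.85
tool_pos: [0.459, 0.1896, 0.0297]
tcp_rot: [0.616, 3.08, 0.0]
wrist_force: [-1.7, 0.1, 8.3]
grip_width: -0.0001
grasp_force: 4.3
```

8.3 N at z = 0.0297 matches the cap alone yielding at the stop, so blue is latched. On to green.

```bash
python3 -m handwheel '[[0,0,10,0,0,0],[0,0,30,0,0,0],[4,-29,20,0,0,0],[4,-30,0,0,0,0],[4,-30,0,0,0,0],[4,-29,-20,0,0,0],[0,0,-17,0,0,0],[0,0,0,0,0,0],[0,0,0,0,0,0],[0,0,0,0,0,0]]'
python3 - <<'E'
from h import *
s=env.snapshot("scene"); cv2.imwrite("pics/s3.png",cv2.resize(s["color"][170:250,190:280],None,fx=6,fy=6,interpolation=3))
E
```

```text
clock: 5.1
tool_pos: [0.4753, 0.072, 0.0529]
tcp_rot: [0.615, 3.08, 0.0]
wrist_force: [0.3, 0.4, 0.4]
grip_width: -0.0001
grasp_force: 0.0
```

View pics/s3.png

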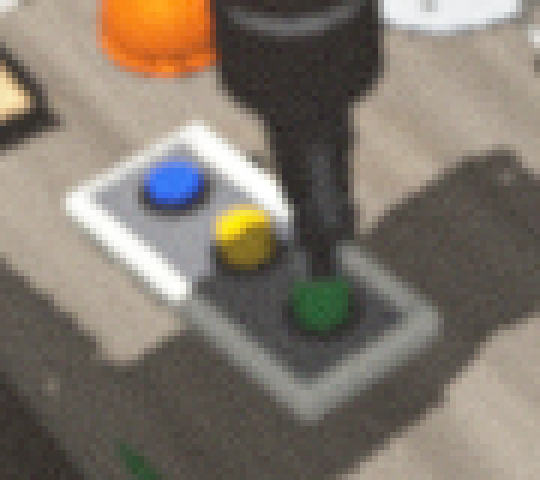

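Blue at (174,185) is visibly lower than yellow at (245,237), so it is latched. The fingertip is centred over green at (321,300).

```bash
python3 -m handwheel '[[0,0,-8,0,0,0],[0,0,-3,0,0,0],[0,0,-3,0,0,0],[0,0,-2,0,0,0],[0,0,-2,0,0,0],[0,0,-2,0,0,0],[0,0,-2,0,0,0],[0,0,0,0,0,0],[0,0,0,0,0,0],[0,0,0,0,0,0]]'
```

```text
clock: 6.4
tool_pos: [0.4748, 0.0716, 0.0305]
tcp_rot: [0.616, 3.081, 0.0]
wrist_force: [-3.2, 0.6, 7.5]
grip_width: 0.0002
grasp_force: 3.5
```

Green shows the same reading at the stop. Next I'll hover above the bell.

```bash
python3 -m handwheel '[[0,0,10,0,0,0],[0,0,50,0,0,0],[0,-38,0,0,0,0],[0,-38,0,0,0,0],[0,-38,0,0,0,0],[0,-38,0,0,0,0],[0,-38,0,0,0,0],[0,0,-17,0,0,0],[0,0,0,0,0,0],[0,0,0,0,0,0],[0,0,0,0,0,0]]'
python3 - <<'E'
from h import *
s=env.snapshot("scene"); cv2.imwrite("pics/s4.png",cv2.resize(s["color"][200:300,195:315],None,fx=6,fy=6,interpolation=3))
p=env.sense()["tool_pos"]
print(p,cv2.projectPoints(np.array([p,[.4743,-.119,.061]]),cv2.Rodrigues(np.array(s["R"]))[0],np.array(s["t"],float),s["K"],np.array(s["D"],float))[0])
E
```

```text
clock: 7.78
tool_pos: [0.4753, -0.1181, 0.0739]
tcp_rot: [0.615, 3.08, -0.0]
wrist_force: [0.5, 0.6, 0.6]
grip_width: -0.0001
grasp_force: 0.0
[ 0.47528561 -0.11811537  0.07381695] [[[282.32375168 250.87540681]]

 [[282.19841714 254.41762804]]]
```

View pics/s4.png

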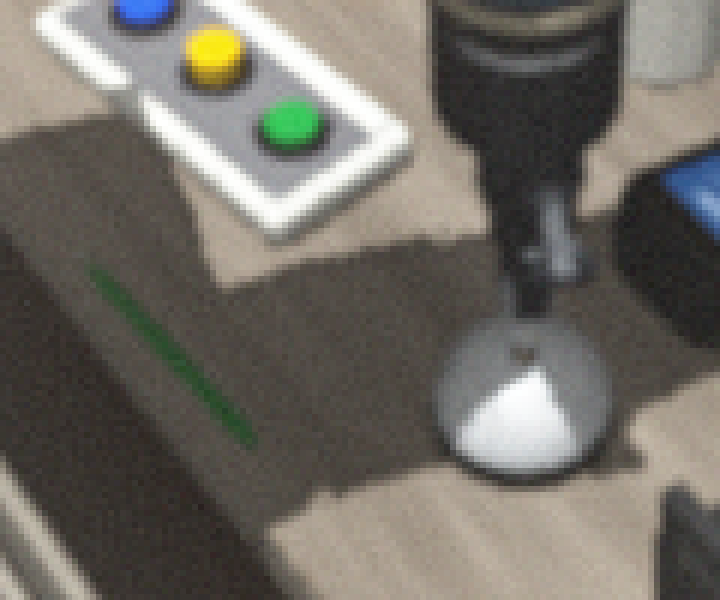

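Both pressed caps sit low and yellow stands up. The tip at (530,315) is about 1 px right of the knob at (523,345), so I'll nudge it and press.

```bash
python3 -m handwheel '[[-2,0,-8,0,0,0],[0,0,-3,0,0,0],[0,0,-2,0,0,0],[0,0,-2,0,0,0],[0,0,-1,0,0,0],[0,0,-1,0,0,0],[0,0,0,0,0,0],[0,0,0,0,0,0]]'
```

```text
clock: 8.82
tool_pos: [0.4726, -0.1182, 0.057]
tcp_rot: [-0.616, -3.08, -0.0]
wrist_force: [-5.7, 2.2, 13.3]
grip_width: -0.0003
grasp_force: 6.6
```

13 N at z = 0.057 means the plunger is fully down. Lifting clear.

```bash
python3 -m handwheel '[[0,0,5,0,0,0],[0,0,20,0,0,0],[0,0,50,0,0,0],[-20,40,40,0,0,0],[-20,50,0,0,0,0],[-20,50,0,0,0,0],[-20,50,0,0,0,0],[-20,50,0,0,0,0],[0,50,0,0,0,0],[0,0,0,0,0,0],[0,0,0,0,0,0]]'
python3 - <<'E'
from meas import *
s=env.snapshot("top"); cv2.imwrite("pics/top5.png",s["color"])
s=env.snapshot("scene"); cv2.imwrite("pics/s5.png",cv2.resize(s["color"][120:360,150:370],None,fx=2.5,fy=2.5,interpolation=3))
E
```

```text
clock: 10.2
tool_pos: [0.3728, 0.1715, 0.1712]
tcp_rot: [-0.615, -3.081, 0.001]
wrist_force: [-0.1, -0.5, -0.6]
grip_width: -0.0
grasp_force: 0.0
```

View pics/s5.png

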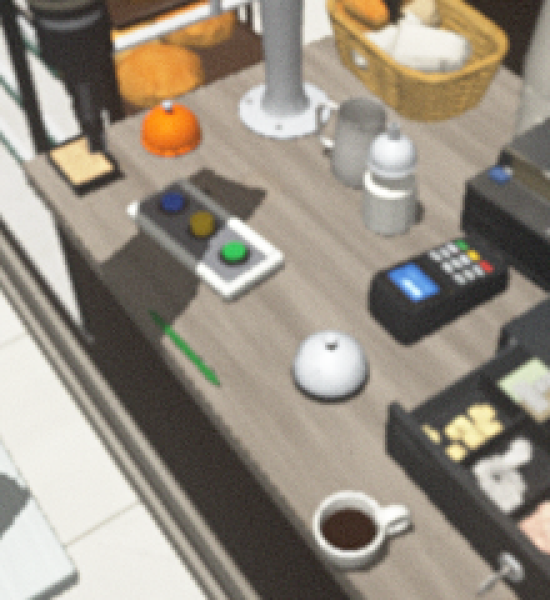

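The bell stands at (331,365), upright and where it was. Blue (172,200) and green (234,250) are low, yellow (202,223) is up, and nothing else has moved. Handing in.

```bash
python3 -c "
from station import env
print(env.hand_in())"
```

```text
the job is handed in; nothing more can be done
None
```

I pressed blue and then green to their stops, tapped the silver bell's plunger fully down, backed the arm away and handed the job in; in the last picture yellow is up and nothing has moved, but the hand-in returned no verdict.

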